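Re-clock a stabiliser's side arm in the bench clamp

ROBOT

A 7-joint arm with a two-finger parallel gripper is mounted at the origin on the work surface. World frame = base frame: x ahead of the robot, y to its left, z up, the work surface at z = 0. Lengths are in m, angles in rad, forces in N, time in s.
With the tool pointing down it reaches from about 0.425 to 0.95 m from the base axis. Payload 4.7 kg.
Tool frame: the origin (TCP) lies at the very end of the fingers, on their centre line; the grasp point (between the pads) lies bot.tcp_to_grasp behind it (bot.tcp_to_grasp is the distance from the TCP to the grasp point, in m); z points along the fingers, y is the line along which they close (so a half turn about z gives the same grasp; the last joint's range is limited). The gripper opens to 85 mm and grips with 20 to 120 N. Pads are 22 mm wide; open, the fingers measure 114 mm over their backs; the gripper's body (76 mm by 85 mm) begins 54 mm behind the grasp point. The pads swing forward as they close: fully open they stand 13 mm farther back than shut.
Start: joints at [-1.208, 0.469, -0.049, 1.532, 0.024, 1.141, -0.082], TCP at [0.258, 0.624, 0.2] pointing down, gripper open.
Joint ranges: [-2.59, 2.59], [-0.33, 1.99], [-1.39, 1.29], [0.1, 2.45], [-1.04, 4.18], [0.21, 1.99], [-2.66, 2.66]. Speed limits (rad/s): [2.57, 2.57, 3.14, 3.14, 3.14, 3.14, 3.14].

INTERFACE

Orientations are given as a unit quaternion [w, x, y, z].
In Python, from rig import bot, capture gives the robot as it stands.
- The arm moves only by the tool arm_command, never from a script. Its argument "increments" is a list of rows, each a list of 3 entries, a list of its own where there are three numbers: the turn, a rotation vector about the tool's x, y, z each as a share of 180 degrees, from -1 to 1, then the shift along the tool's x, y, z each as a share of 0.1 m, from -1 to 1, then the opening, from 0 (shut) to 1 (fully open). A call has 1 to 5 rows; each row is the pose to reach, as a shift and turn from the pose commanded when the call began, along the tool's axes at that moment, turning the shorter way round; what a row does not reach only later rows make up. A row lasts 1/12 s, in which the tool goes at most 41.7 mm and 7.16 degrees, less where a joint would pass 70% of its speed; a pose out of reach is approached as far as the arm can. A call with a number of a shift or a turn outside -1 to 1 is refused whole. A call with a gripper value outside its range is refused whole. The fingers move at their own pace and stop on an object; "force" is the grip in N (left out, the last holds). Time passes only in rows, so rows that repeat a pose let the fingers close. It gives the time, the measured TCP pose, the force, the opening and the grip force at its end, in the units of the state.
- bot.observe(): the state, without advancing time (a new reading comes with each control period).
- capture(name): name is "side" or "top" or "wrist"; returns a dict with "frame" (400x640x3 uint8, red, green, blue), "z_map" (400x640 float32, m along the optical axis (not along the pixel's ray), 0 where there is no reading), "camera_matrix" (3x3 intrinsics, pixels), "D" ([k1, k2, p1, p2, k3] as OpenCV has them; the pictures are not rectified), "rvec" (rotation vector, rad) and "tvec" (3), from world to camera coordinates, as OpenCV has them. Camera axes: x right, y down, z forward; pixel columns grow to the right and rows downward; lengths in m; the calibration is good to about 2 mm. A picture is of the moment at which its call begins.
- bot.hand_in(): hands the job in; it is judged then, once.
The state is a dict: "t": time; "qpos": joint angles; "qd": joint speeds; "joint_torque": joint torques, N m; "position": TCP position; "tcp_rot": TCP orientation; "force": force on the tool from outside, world axes, zero at the start; "torque": the same for the moment, N m; "grip_width": opening from 0.0 (shut) to 1.0 (fully open); "gripper_force": force on a finger pad.
Only numpy, scipy, OpenCV 4.12 (cv2) and the standard library are available. Lean on these libraries where they do the work, as an engineer would, in place of code of your own. Each camera call takes 0.05 s, during which the arm holds its last target. There are 200 camera calls.

TASK

The black stabiliser tube in the blue bench clamp was clamped with its orange side arm leaning over. Back off the clamp's red T-handle just enough to free the tube (never more than half a turn), turn the tube until the side arm with the brass ball stands straight up, then screw the clamp fully tight again. Leave the other things on the counter where they are.

Things in the scene. Friction and masses are not known exactly. Their poses are not given: they have to be found in the camera images.
- clamp: Blue bench clamp bolted down. Base plate 200 x 260 x 12 mm, y from -125 to +135; origin under it at the counter, z up. The black tube lies along its y axis, 75 mm up, in two grey saddles at y = -65 and 65. A blue bridge (106 mm in x, 44 in y, top 138 mm high) spans the tube at x = y = 0; the screw stands upright in it (boss to 146 mm). Only handle, arm and ball are higher.
- screw (a joint): Clamp screw with red T-handle, rad. 0 = fully tight, a hard stop; grows anticlockwise seen from above (loosening) to 6.28. Starts at 0 to 0.15. Its sprung rubber pad lifts 1.2 mm per rad: it grips the tube hard near 0, ever less up to 1.0 rad, and is clear of it beyond about 1.2. Turning takes 0.1 to 0.3 N m; stays where left.
- handle (a point): Centre of the red T-handle, on the screw axis, 174 mm above the counter: a bar 70 mm long, 14 mm thick, 24 mm high (162 to 186 mm up). Its own x is the bar's thin direction (grip across it), its y the bar's length; at screw angle 0 these match the clamp's x and y, and they turn with the screw.
- tube (a joint): Angle of the black tube (32 mm diameter, 215 mm long, cannot slide or lift out) about its axis, rad. 0 = side arm straight up; positive = arm leans to the clamp's -x side (towards the robot). Starts at 0.6 to 1.15; limits +-1.45. Clamped, it resists about 0.9 N m; freed, about 0.2 N m, and it stays where left.
- ball (a point): Centre of the brass ball, 30 mm diameter, on the end of the orange side arm (16 mm wide along y, 12 mm thick), 85 mm from the tube's axis. Its sides along the clamp's y are free for a pinch; carry it along its arc (a level push jams). At tube angle a it lies at x = -85 sin(a), y = 120, z = 75 + 85 cos(a) mm in the clamp's frame.
- hub (a point): Point on the tube's axis at the foot of the side arm (clamp frame: 0, 120, 75 mm), inside an aluminium hub of 44 mm diameter.
- disc: Brass weight disc, 44 mm diameter, 18 mm high, loose on the clamp's base plate. Leave alone. Origin: centre of its underside.
- tub: White plastic tub, 100 mm wide, 110 mm high. Leave alone. Origin: centre of its underside.
- jar: Glass jar with red cap, 84 mm wide, 110 mm high. Leave alone. Origin: centre of its underside.
- driver: Screwdriver lying on the counter. Leave alone.
- spanner: Spanner lying on the counter. Leave alone.
- carton: Cardboard carton 110 x 80 x 60 mm. Leave alone. Origin: centre of its underside.

How it is judged:
By the outcome, as a careful person would: the job done as asked, in the order asked, and still so for the second after the job is handed in, with the robot touching nothing.
It also fails if it takes over 58 s, if anything falls off the work surface, if the arm or the gripper's body presses on something with over 40 N, if the wrist force passes 120 N, or if a joint passes its speed limit or range.

## Working session

There is one attempt and no reset: what is moved stays moved. The work goes in short steps, Python scripts to look and compute and a tool call to move; the robot and the scene stay as the last step left them, time stands still between calls to the robot, and variables do not carry over. Pictures are saved under pics/ and viewed, at most 10 in all, crops included, and the job is handed in when it is done.

Besides the shell and the picture viewer there is one more tool, called after ">>>" as name(argument=value, ...) on one line, values as JSON. arm_command: Moves the arm, as the interface text tells. Shift numbers are shares of 0.1 m and turn numbers shares of 180 degrees, none past 1 either way. Its arguments: {"type":"object","properties":{"increments":{"type":"array"},"force":{"type":"number"}},"required":["increments"]}

```bash
mkdir -p pics; ls; python3 - <<'E'
from rig import bot,capture
import cv2,numpy as np
print(bot.observe(), bot.tcp_to_grasp)
for n in("top","side"):
    c=capture(n); cv2.imwrite(f"pics/{n}0.png",c["frame"][:,:,::-1]); np.savez(f"pics/{n}0.npz",**c)
E
```

```text
pics
{'t': 0.0, 'qpos': array([-1.2079016 ,  0.4694416 , -0.04858068,  1.53371122,  0.02407954,
        1.14095675, -0.08232692]), 'qd': array([ 5.30735035e-04,  1.41593356e-04, -2.74672124e-03,  1.41980927e-03,
       -2.11084441e-04,  6.87989813e-05,  5.55987459e-04]), 'joint_torque': array([ 3.77919905e-04, -5.10316694e+01, -4.67746449e-02, -2.37707216e+01,
        1.04832332e-02,  7.59031711e-03, -2.05148223e-05]), 'position': array([0.25749601, 0.62326074, 0.19855398]), 'tcp_rot': array([-1.59592103e-04,  1.94654656e-01,  9.80871363e-01, -9.52837614e-04]), 'force': array([0.19996192, 0.84631189, 0.38392468]), 'torque': array([-0.03856067,  0.02546585,  0.03094611]), 'gripper_force': 0.0, 'grip_width': 1.0057275365855316} 0.0187
```

View pics/top0.png

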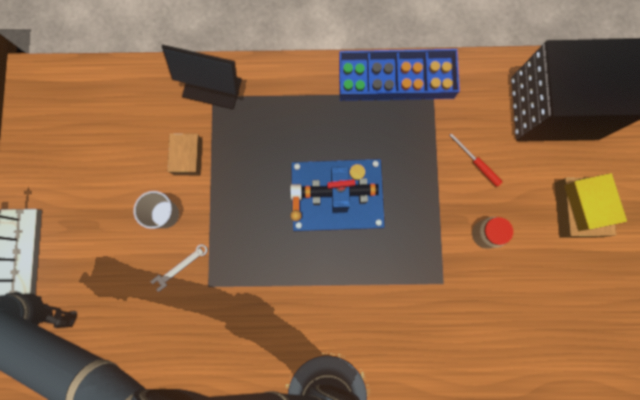

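View pics/side0.png

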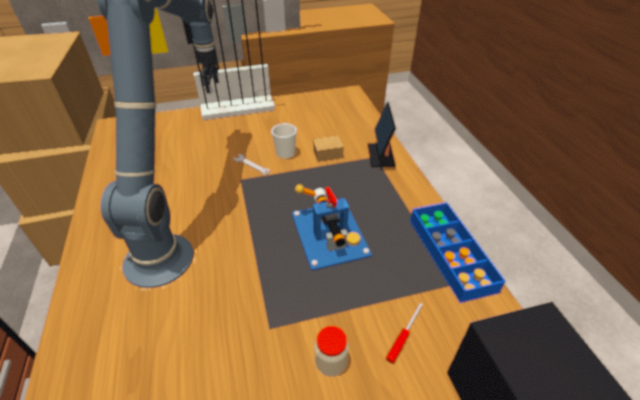

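The top view has image up = +x and left = +y. The clamp is at about (337,195), the red handle at (341,184), and the ball at (295,215), leaning towards the robot. The next step turns these into positions.

```bash
cat > h.py <<'E'
import cv2,numpy as np
from scipy.spatial.transform import Rotation as R
def world(c):
    h,w=c["z_map"].shape
    uv=np.stack(np.meshgrid(np.arange(w),np.arange(h)),-1).reshape(-1,1,2).astype(np.float32)
    n=cv2.undistortPoints(uv,c["camera_matrix"],c["D"]).reshape(h,w,2)
    z=c["z_map"][...,None]; P=np.concatenate([n*z,z],-1)
    Rm=cv2.Rodrigues(c["rvec"])[0]
    W=(P-c["tvec"].ravel())@Rm; W[c["z_map"]==0]=np.nan
    return W
def proj(c,X): return cv2.projectPoints(np.float64(X).reshape(-1,3),c["rvec"],c["tvec"],c["camera_matrix"],c["D"])[0].reshape(-1,2)
E
python3 - <<'E'
from h import *
c=dict(np.load("pics/top0.npz"));W=world(c);f=c["frame"].astype(int)
r,g,b=f[...,0],f[...,1],f[...,2]
m=np.zeros(r.shape,bool);m[150:240,280:395]=1
red=m&(r>150)&(g<60)&(b<70)
P=W[red];P=P[P[:,2]>.15];print("red",len(P),P.mean(0));u,s,v=np.linalg.svd(P[:,:2]-P[:,:2].mean(0));print(v[0],np.degrees(np.arctan2(-v[0][0],v[0][1])), np.ptp(P,0))
pl=m&(b>r+40)&(W[...,2]<.03)&(W[...,2]>0)
p=W[pl][:,:2].astype(np.float32);rc=cv2.minAreaRect(p);print("plate",rc,np.median(W[pl][:,2]))
ball=np.zeros_like(m);ball[195:225,288:304]=1
P=W[ball&(r>b+40)];P=P[P[:,2]>.06];print("ball",P[np.argsort(P[:,2])[::3]][:30])
cr=cv2.resize(c["frame"][150:240,280:395],None,fx=6.5,fy=6.5,interpolation=3);cv2.imwrite("pics/topc.png",cr[:,:,::-1])
E
```

```text
red 110 [ 0.54733123 -0.04179414  0.18667079]
[ 0.09361527 -0.99560845] -174.6283746506967 [0.01577611 0.06341103 0.01405221]
plate ((0.5500904321670532, -0.03760014474391937), (0.20311853289604187, 0.25880274176597595), 1.1713924407958984) 0.012530948685903827
ball [[0.52385478 0.06908616 0.07601768]
 [0.52607779 0.08789278 0.08133743]
 [0.52755419 0.08738586 0.08956735]
 [0.52713349 0.08453454 0.09202344]
 [0.52960678 0.07366886 0.09270298]
 [0.53230226 0.07901961 0.09344513]
 [0.52662314 0.07091881 0.09405923]
 [0.52929573 0.07894169 0.09517283]
 [0.51545686 0.07358527 0.0960756 ]
 [0.51812471 0.08425967 0.09745954]
 [0.52066799 0.0841786  0.09862388]
 [0.52041435 0.08141019 0.10004524]
 [0.51756572 0.08137406 0.10094562]
 [0.51192782 0.07332288 0.10165902]
 [0.51969712 0.07315409 0.10402383]
 [0.51947358 0.0704178  0.1052483 ]
 [0.51146474 0.08113961 0.1056377 ]
 [0.50843881 0.07571993 0.10739906]
 [0.50846201 0.08368587 0.10803375]
 [0.50539668 0.07560671 0.10987874]
 [0.50263456 0.07823885 0.11070192]
 [0.50258211 0.08086171 0.11135073]
 [0.50233688 0.07284065 0.11229867]
 [0.50754135 0.07010947 0.11313952]
 [0.49691266 0.08339687 0.11392003]
 [0.49938405 0.07539383 0.11457348]
 [0.49928503 0.07799045 0.11557041]
 [0.49103524 0.07267861 0.11685699]
 [0.49097572 0.08053528 0.11816761]
 [0.4962056  0.07521436 0.11832034]]
```

View pics/topc.png

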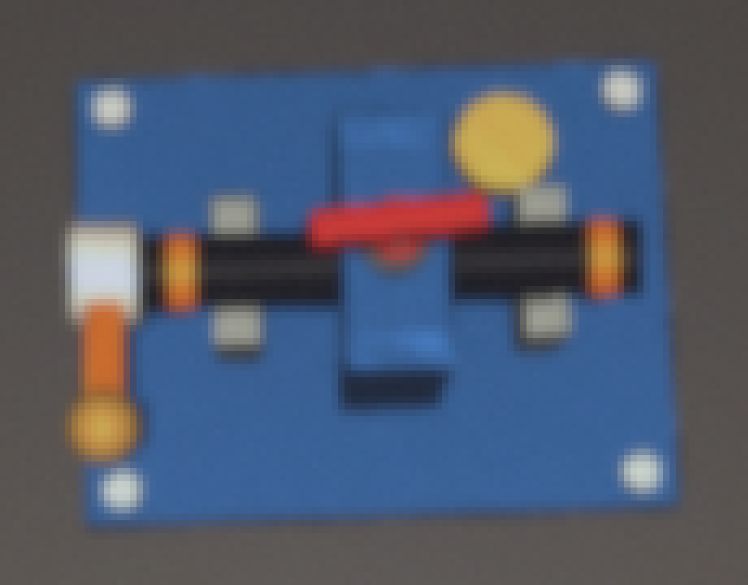

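The plate centre puts the clamp origin at about (0.549, -0.042) with yaw of about 1.3°. In the crop, the handle centre is at about (398,220) and the ball at (103,428). I'm moving above the handle.

>>> arm_command(increments=[[[0, 0, 0], [-1, -0.95, -0.5], 1], [[0, 0, 0], [-1, -0.95, -0.5], 1], [[0, 0, 0], [-1, -0.95, -0.5], 1], [[0, 0, 0], [-1, -0.95, -0.5], 1], [[0, 0, 0], [-1, -0.95, -0.5], 1]])

```text
t: 0.52
position: [0.3185, 0.4934, 0.2518]
tcp_rot: [0.002, 0.199, 0.98, 0.001]
force: [-0.3, -0.1, 0.1]
grip_width: 1.0
gripper_force: 0.0
```

>>> arm_command(increments=[[[0, 0, 0], [-1, -0.95, 0], 1], [[0, 0, 0], [-1, -0.95, 0], 1], [[0, 0, 0], [-1, -0.95, 0], 1], [[0, 0, 0], [-1, -0.95, 0], 1], [[0, 0, 0], [-1, -0.95, 0], 1]])

```text
t: 0.93
position: [0.372, 0.3682, 0.2493]
tcp_rot: [0.0, 0.198, 0.98, -0.001]
force: [0.0, 1.3, 0.3]
grip_width: 1.004
gripper_force: 0.0
```

>>> arm_command(increments=[[[0, 0, 0], [-1, -0.95, 0], 1], [[0, 0, 0], [-1, -0.95, 0], 1], [[0, 0, 0], [-1, -0.95, 0], 1], [[0, 0, 0], [-1, -0.95, 0], 1], [[0, 0, 0], [-1, -0.95, 0], 1]])

```text
t: 1.35
position: [0.4275, 0.2436, 0.2494]
tcp_rot: [0.0, 0.197, 0.98, -0.0]
force: [-0.2, -0.5, 1.1]
grip_width: 0.999
gripper_force: 0.0
```

>>> arm_command(increments=[[[0, 0, 0], [-1, -0.95, 0], 1], [[0, 0, 0], [-1, -0.95, 0], 1], [[0, 0, 0], [-1, -0.95, 0], 1], [[0, 0, 0], [-1, -0.95, 0], 1], [[0, 0, 0], [-1, -0.95, 0], 1]])

```text
t: 1.77
position: [0.4836, 0.1186, 0.2494]
tcp_rot: [0.0, 0.197, 0.98, -0.0]
force: [0.4, 0.7, 0.4]
grip_width: 0.998
gripper_force: 0.0
```

>>> arm_command(increments=[[[0, 0, 0.17], [-1, -1, -0.3], 1], [[0, 0, 0.17], [-1, -1, -0.3], 1], [[0, 0, 0.17], [-1, -1, -0.3], 1], [[0, 0, 0.17], [-1, -1, -0.3], 1], [[0, 0, 0.17], [-1, -1, -0.3], 1]])

```text
t: 2.18
position: [0.5389, -0.0125, 0.2805]
tcp_rot: [0.002, 0.45, 0.893, 0.0]
force: [-0.3, -0.3, 0.1]
grip_width: 1.003
gripper_force: 0.0
```

>>> arm_command(increments=[[[0, 0, 0.174], [0, 0, 0], 1], [[0, 0, 0.174], [0, 0, 0], 1], [[0, 0, 0.174], [0, 0, 0], 1], [[0, 0, 0.174], [0, 0, 0], 1], [[0, 0, 0.174], [0, 0, 0], 1]])

```text
t: 2.6
position: [0.537, -0.006, 0.279]
tcp_rot: [-0.001, 0.671, 0.741, 0.0]
force: [-0.3, -1.1, -0.0]
grip_width: 0.999
gripper_force: 0.0
```

```bash
python3 - <<'E'
from rig import bot,capture
from h import *
o=bot.observe();print(o["t"],o["position"],o["tcp_rot"],o["qpos"])
c=capture("wrist"); np.savez("pics/w1.npz",**c); cv2.imwrite("pics/w1.png",c["frame"][:,:,::-1])
W=world(c);f=c["frame"].astype(int);r,g,b=f[...,0],f[...,1],f[...,2]
P=W[(r>130)&(g<60)&(b<70)&(W[...,2]>.178)&(W[...,2]<.195)];rc=cv2.minAreaRect(P[:,:2].astype(np.float32));print("red",len(P),np.median(P[:,2]),rc,cv2.boxPoints(rc).tolist())
pl=(b>r+40)&(W[...,2]<.03)&(W[...,2]>0.003)
rc=cv2.minAreaRect(W[pl][:,:2].astype(np.float32));print("plate",rc)
E
```

```text
2.6 [ 0.53701066 -0.00601125  0.27899468] [-6.89661391e-04  6.71125094e-01  7.41343769e-01  2.22954533e-04] [-0.46949843  0.18245964  0.47350851  1.77583367 -0.09006658  1.20508175
  0.12894085]
red 206 0.18527945711270483 ((0.5490273237228394, -0.029324455186724663), (0.013601474463939667, 0.04043709486722946), 5.919494152069092) [[0.5401777029037476, -0.009915084578096867], [0.5443480014801025, -0.05013655871152878], [0.5578769445419312, -0.048733826726675034], [0.5537066459655762, -0.008512351661920547]]
plate ((0.708465576171875, -0.12629467248916626), (0.34406036138534546, 0.6269374489784241), 65.27999877929688)
```

View pics/w1.png

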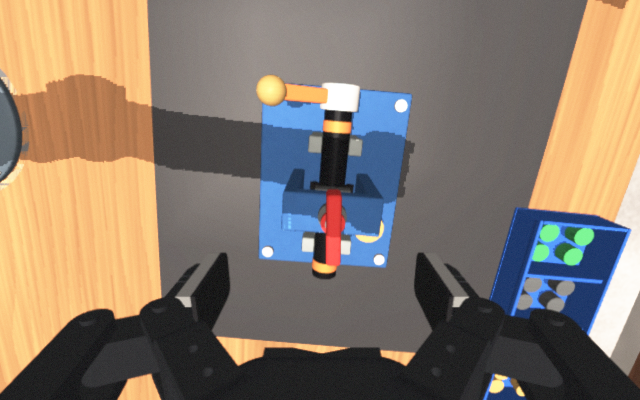

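The wrist view shows the red handle from (331,190) to (333,265), the ball at (271,90), the hub at (341,97), and the plate corners near (262,85) and (388,267). Next I'm fitting the clamp pose and the ball.

```bash
python3 - <<'E'
from h import *
c=dict(np.load("pics/w1.npz"))
W=world(c);f=c["frame"].astype(int);r,g,b=f[...,0],f[...,1],f[...,2]
m=np.zeros(r.shape,bool);m[75:285,250:418]=1
rc=cv2.minAreaRect(W[m&(b>r+40)&(W[...,2]<.02)&(W[...,2]>0.005)][:,:2].astype(np.float32));print("plate",rc)
P=W[m&(r>90)&(g<70)&(b<70)&(r>g+50)&(W[...,2]>.175)];rc=cv2.minAreaRect(P[:,:2].astype(np.float32));print("red",len(P),rc)
m[:]=0;m[70:110,250:292]=1
P=W[m&(r>b+40)&(W[...,2]>.09)&(np.hypot(*(np.indices(r.shape)-np.array([90,271])[:,None,None]))<14)]
A=np.c_[2*P,np.ones(len(P))];s=np.linalg.lstsq(A,(P**2).sum(1),rcond=None)[0];print("ball",s[:3],np.sqrt(s[3]+s[:3]@s[:3]),len(P))
t=dict(np.load("pics/top0.npz"))
y=np.radians(1.3);Rz=np.array([[np.cos(y),-np.sin(y),0],[np.sin(y),np.cos(y),0],[0,0,1]]);o=np.array([.5495,-.0425,0])
for a in np.arange(.6,1.2,.1):
    X=o+Rz@[-.085*np.sin(a),.12,.075+.085*np.cos(a)];print(round(a,1),X.round(4),proj(c,X),proj(t,X))
print(proj(c,o+[0,0,.186]))
E
```

```text
plate ((0.5501159429550171, -0.03932884335517883), (0.20000900328159332, 0.2603786885738373), 1.2123868465423584)
red 673 ((0.5499595403671265, -0.038192085921764374), (0.013643435202538967, 0.058291953057050705), 5.895172119140625)
ball [0.47756187 0.07438428 0.12453051] 0.013946988184251606 606
0.6 [0.4988 0.0764 0.1452] [[290.55656882  89.43529644]] [[294.99618762 205.63517919]]
0.7 [0.492  0.0762 0.14  ] [[283.90016457  89.13886019]] [[295.17830098 208.48618079]]
0.8 [0.4858 0.0761 0.1342] [[278.11943284  88.9330899 ]] [[295.36681034 211.14317019]]
0.9 [0.4802 0.076  0.1278] [[273.25811196  88.81589512]] [[295.55947817 213.57757218]]
1.0 [0.4753 0.0758 0.1209] [[269.33581634  88.78350012]] [[295.75406166 215.76432978]]
1.1 [0.471  0.0758 0.1136] [[266.35086311  88.83083293]] [[295.94834851 217.68216159]]
[[332.50488184 230.22611719]]
```

>>> arm_command(increments=[[[0, 0, 0], [-0.39, 0.09, 0], 1], [[0, 0, 0], [-0.39, 0.09, 0.3], 1], [[0, 0, 0], [-0.39, 0.09, 0.6], 1], [[0, 0, 0], [-0.39, 0.09, 0.8], 1], [[0, 0, 0], [-0.39, 0.09, 0.8], 1]])

```text
t: 3.07
position: [0.5467, -0.0448, 0.1948]
tcp_rot: [-0.004, 0.67, 0.743, -0.003]
force: [-0.1, 0.7, -0.3]
grip_width: 0.995
gripper_force: 0.0
```

>>> arm_command(increments=[[[0, 0, 0], [0, 0, 0.2], 1], [[0, 0, 0], [0, 0, 0.4], 1], [[0, 0, 0], [0, 0, 0.4], 1]])

```text
t: 3.32
position: [0.548, -0.0458, 0.1572]
tcp_rot: [-0.002, 0.67, 0.742, -0.001]
force: [0.1, -0.9, 0.3]
grip_width: 1.002
gripper_force: 0.0
```

```bash
python3 - <<'E'
from rig import bot,capture
from h import *
o=bot.observe();print(o["t"],o["position"],o["tcp_rot"],o["force"],o["torque"])
c=capture("side");cv2.imwrite("pics/s1.png",cv2.resize(c["frame"][120:290,240:420],None,fx=3.3,fy=3.3)[:,:,::-1])
E
```

```text
3.3167 [ 0.54795464 -0.04577724  0.15724123] [-0.00223469  0.66998117  0.74237329 -0.00145819] [ 0.06818625 -0.87944348  0.32699411] [0.0539054  0.07325445 0.01827361]
```

View pics/s1.png

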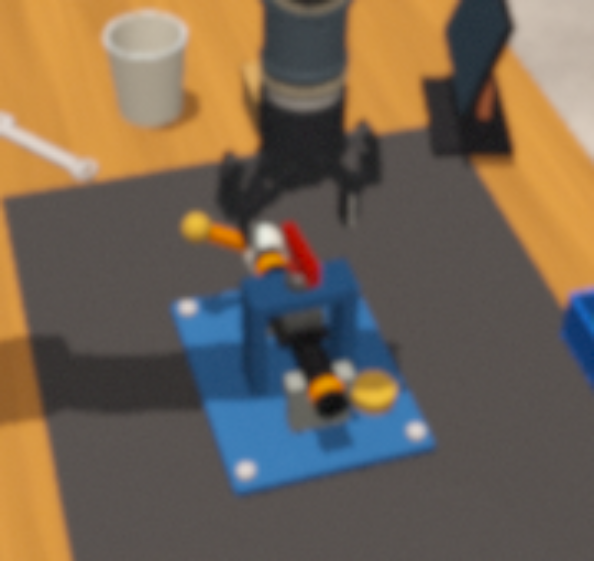

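The side crop shows the fingertips near (240,215) and (350,215), straddling the handle at (300,250). They look a little high or far, so I'm checking that by projecting the TCP.

```bash
python3 - <<'E'
from rig import bot,capture
from h import *
c=dict(np.load("pics/side0.npz"))
for n,X in dict(tcp=[.548,-.046,.157],tipn=[.505,-.046,.17],tipp=[.591,-.046,.17],hand=[.55,-.044,.186],hy=[.5465,-.009,.186],hmy=[.5535,-.079,.186],ball=[.4776,.0745,.1245],boss=[.55,-.044,.138]).items(): print(n,((proj(c,X)[0]-[240,120])*3.3).round())
c=capture("wrist");np.savez("pics/w2.npz",**c);cv2.imwrite("pics/w2.png",c["frame"][:,:,::-1])
E
```

```text
tcp [295. 268.]
tipn [251. 266.]
tipp [340. 250.]
hand [297. 243.]
hy [283. 220.]
hmy [312. 267.]
ball [194. 225.]
boss [297. 281.]
```

View pics/w2.png

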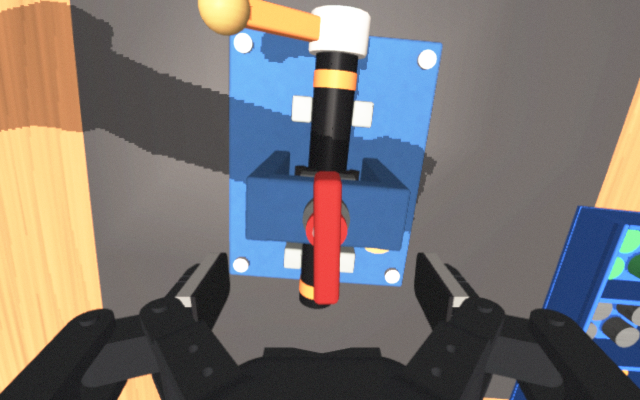

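```bash
python3 - <<'E'
from rig import bot,capture
from h import *
o=bot.observe();print(o["t"],o["position"],o["qpos"])
c=dict(np.load("pics/w2.npz"));Rm=cv2.Rodrigues(c["rvec"])[0];print("cam",-Rm.T@c["tvec"].ravel(),Rm[2])
c1=dict(np.load("pics/w1.npz"));R1=cv2.Rodrigues(c1["rvec"])[0];print("cam1",-R1.T@c1["tvec"].ravel(),R1[2])
W=world(c);f=c["frame"].astype(int);r,g,b=f[...,0],f[...,1],f[...,2]
m=np.zeros(r.shape,bool);m[160:310,290:360]=1
P=W[m&(r>90)&(g<70)&(b<70)&(r>g+50)&(W[...,2]>.17)];print("red",len(P),np.median(P,0),cv2.minAreaRect(P[:,:2].astype(np.float32)))
for n,X in dict(tcp=o["position"],hand=[.55,-.044,.186]).items(): print(n,proj(c,X))
for n,X in dict(tcp=[.537,-.006,.279],hand=[.55,-.044,.186]).items(): print(n,proj(c1,X))
print([W[v,u].round(3).tolist() for u,v in [(205,285),(435,285),(190,299),(225,262),(455,299)]])
s=capture("side");S=world(s)
f=s["frame"].astype(int).sum(2)
# dark gripper tips in side view: lowest points near fingers
q=[(240+int(u/3.3),120+int(v/3.3)) for u,v in[(350,215),(352,200),(240,212),(232,180),(375,150),(305,160)]]
print([S[v,u].round(3).tolist() for u,v in q])
E
```

```text
3.4167 [ 0.55008953 -0.04689666  0.16023581] [-0.37111     0.32635836  0.47653248  1.89516192 -0.18093189  0.96182663
  0.28904831]
cam [0.54140157 0.02456302 0.33378465] [ 0.02563144 -0.28274264 -0.95885329]
cam1 [0.52922919 0.06477743 0.45385946] [ 0.02681332 -0.28223727 -0.95896985]
red 1399 [ 0.54812038 -0.03902955  0.18557866] ((0.5503602623939514, -0.04357149079442024), (0.01399663370102644, 0.06965365260839462), 5.394168853759766)
tcp [[324.96008236 232.47370459]]
hand [[325.72376782 246.64892783]]
tcp [[323.23343886 230.54046159]]
hand [[332.87139962 231.8005139 ]]
[[0.505, -0.042, 0.233], [0.59, -0.036, 0.228], [0.503, -0.042, 0.242], [0.505, -0.046, 0.208], [0.592, -0.033, 0.242]]
[[0.596, -0.053, 0.217], [0.594, -0.055, 0.239], [0.488, -0.07, 0.259], [0.484, -0.065, 0.293], [0.614, -0.053, 0.289], [0.549, -0.06, 0.296]]
```

The cameras put the open tips at z of about 0.205, higher than the reported TCP. Closing gently will show which is right.

>>> arm_command(increments=[[[0, 0, 0], [0, 0, 0], 0], [[0, 0, 0], [0, 0, 0], 0], [[0, 0, 0], [0, 0, 0], 0], [[0, 0, 0], [0, 0, 0], 0], [[0, 0, 0], [0, 0, 0], 0]], force=25)

```text
t: 3.88
position: [0.5495, -0.0486, 0.16]
tcp_rot: [0.0, 0.672, 0.741, 0.0]
force: [-0.1, 0.3, 0.2]
grip_width: 0.304
gripper_force: 0.0
```

>>> arm_command(increments=[[[0, 0, 0], [0, 0, 0], 0], [[0, 0, 0], [0, 0, 0], 0], [[0, 0, 0], [0, 0, 0], 0]])

```text
t: 4.13
position: [0.5493, -0.0486, 0.1596]
tcp_rot: [-0.0, 0.672, 0.741, 0.0]
force: [-0.2, 0.4, 0.4]
grip_width: -0.001
gripper_force: 0.0
```

```bash
python3 - <<'E'
from rig import bot,capture
from h import *
o=bot.observe();print(o["t"],o["position"],o["force"],o["torque"],o["grip_width"],o["gripper_force"])
c=capture("wrist");s=capture("side")
a=cv2.resize(s["frame"][120:290,240:420],None,fx=2.35,fy=2.35);b=c["frame"][:400,150:510]
cv2.imwrite("pics/m3.png",np.hstack([b,cv2.resize(a,(423,400))])[:,:,::-1])
E
```

```text
4.1333 [ 0.54929602 -0.04861272  0.15955924] [-0.19829915  0.43667029  0.43808221] [-0.04477439 -0.03835467  0.01040726] -0.0009015175247925701 0.0
```

View pics/m3.png

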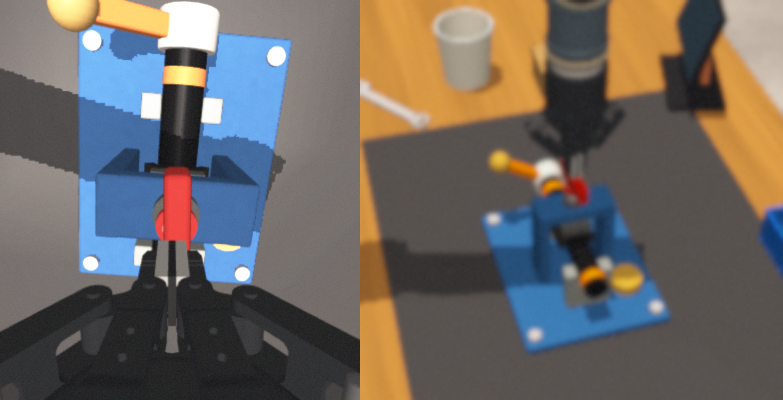

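The gripper shut on nothing: in the left half the closed tips end near (172,240), above the bar. The real fingers therefore end short of the reported TCP, and I'm measuring that offset.

```bash
python3 - <<'E'
from rig import bot,capture
from h import *
c=capture("wrist");o=bot.observe();print(o["position"],o["tcp_rot"])
W=world(c)
for v in range(232,330,6): print(v,[ (W[v,u].round(3).tolist()) for u in (312,318,322,326,333)])
s=capture("side");S=world(s);f=s["frame"].astype(int)
m=np.zeros(S.shape[:2],bool);m[160:215,300:345]=1
x=S[m&(np.abs(S[...,0]-.549)<.03)&(np.abs(S[...,1]+.046)<.03)&(S[...,2]>.188)]
print(x[np.argsort(x[:,2])][:20].round(3))
print("tcp/side",proj(s,o["position"]),proj(c,o["position"]))
E
```

```text
[ 0.54931538 -0.0485911   0.15954511] [-5.01276793e-05  6.71508985e-01  7.40996410e-01 -7.10857894e-06]
232 [[0.543, -0.048, 0.165], [0.546, -0.039, 0.186], [0.548, -0.038, 0.187], [0.549, -0.038, 0.188], [0.553, -0.038, 0.186]]
238 [[0.543, -0.052, 0.165], [0.546, -0.043, 0.185], [0.548, -0.041, 0.188], [0.55, -0.042, 0.185], [0.553, -0.041, 0.187]]
244 [[0.543, -0.04, 0.199], [0.546, -0.039, 0.2], [0.548, -0.039, 0.2], [0.549, -0.039, 0.2], [0.553, -0.038, 0.2]]
250 [[0.543, -0.04, 0.205], [0.546, -0.039, 0.206], [0.548, -0.039, 0.206], [0.549, -0.039, 0.206], [0.552, -0.039, 0.206]]
256 [[0.543, -0.04, 0.211], [0.546, -0.039, 0.211], [0.548, -0.038, 0.213], [0.549, -0.038, 0.213], [0.552, -0.039, 0.212]]
262 [[0.544, -0.04, 0.217], [0.546, -0.039, 0.217], [0.548, -0.039, 0.217], [0.549, -0.039, 0.218], [0.552, -0.039, 0.217]]
268 [[0.544, -0.039, 0.223], [0.546, -0.039, 0.222], [0.548, -0.038, 0.224], [0.549, -0.039, 0.222], [0.552, -0.039, 0.222]]
274 [[0.544, -0.039, 0.227], [0.546, -0.039, 0.228], [0.548, -0.039, 0.227], [0.549, -0.039, 0.227], [0.552, -0.038, 0.228]]
280 [[0.5
[... 943 characters left out ...]
], [0.551, -0.04, 0.254]]
328 [[0.545, -0.053, 0.241], [0.563, -0.245, 0.001], [0.568, -0.244, 0.001], [0.551, -0.056, 0.236], [0.551, -0.043, 0.253]]
[[ 0.555 -0.068  0.188]
 [ 0.543 -0.056  0.192]
 [ 0.544 -0.062  0.193]
 [ 0.548 -0.059  0.194]
 [ 0.554 -0.061  0.194]
 [ 0.551 -0.062  0.196]
 [ 0.552 -0.058  0.196]
 [ 0.554 -0.059  0.197]
 [ 0.543 -0.057  0.198]
 [ 0.544 -0.062  0.198]
 [ 0.539 -0.057  0.198]
 [ 0.558 -0.058  0.199]
 [ 0.562 -0.055  0.199]
 [ 0.559 -0.054  0.199]
 [ 0.548 -0.061  0.2  ]
 [ 0.545 -0.06   0.2  ]
 [ 0.537 -0.055  0.201]
 [ 0.536 -0.046  0.201]
 [ 0.554 -0.061  0.202]
 [ 0.542 -0.058  0.202]]
tcp/side [[330.17007946 201.08347362]] [[323.27281532 230.52890288]]
```

Shut, the real fingertips sit at z of about 0.197 while the reported TCP z is 0.160. The reported TCP is therefore about 37 mm too far out along the tool, with no sideways error. I'll correct for that: open, go down 39 mm and grip.

>>> arm_command(increments=[[[0, 0, 0], [0.05, 0.01, 0], 0.7], [[0, 0, 0], [0.05, 0.01, 0], 0.7], [[0, 0, 0], [0.05, 0.01, 0], 0.7], [[0, 0, 0], [0.05, 0.01, 0], 0.7], [[0, 0, 0], [0.05, 0.01, 0], 0.7]])

```text
t: 4.75
position: [0.5498, -0.0436, 0.1596]
tcp_rot: [-0.0, 0.672, 0.741, 0.0]
force: [-0.2, -0.1, 0.0]
grip_width: 0.694
gripper_force: 0.0
```

>>> arm_command(increments=[[[0, 0, 0], [0, 0, 0.13], 0.7], [[0, 0, 0], [0, 0, 0.26], 0.7], [[0, 0, 0], [0, 0, 0.39], 0.7], [[0, 0, 0], [0, 0, 0.39], 0.7]])

```text
t: 5.08
position: [0.5479, -0.0434, 0.1184]
tcp_rot: [-0.002, 0.672, 0.741, -0.002]
force: [-0.3, -0.2, 1.4]
grip_width: 0.704
gripper_force: 0.0
```

>>> arm_command(increments=[[[0, 0, 0], [0, 0, 0], 0], [[0, 0, 0], [0, 0, 0], 0], [[0, 0, 0], [0, 0, 0], 0], [[0, 0, 0], [0, 0, 0], 0], [[0, 0, 0], [0, 0, 0], 0]], force=80)

```text
t: 5.5
position: [0.5515, -0.0436, 0.122]
tcp_rot: [0.001, 0.672, 0.741, 0.001]
force: [1.7, -0.0, 3.9]
grip_width: 0.233
gripper_force: 78.1
```

>>> arm_command(increments=[[[0, 0, 0], [0, 0, 0], 0], [[0, 0, 0], [0, 0, 0], 0], [[0, 0, 0], [0, 0, 0], 0]])

```text
t: 5.75
position: [0.5515, -0.0436, 0.1219]
tcp_rot: [0.001, 0.671, 0.741, 0.001]
force: [1.8, 0.1, 5.5]
grip_width: 0.233
gripper_force: 78.2
```

>>> arm_command(increments=[[[0, 0, -0.035], [0, 0, 0], 0], [[0, 0, -0.07], [0, 0, 0], 0], [[0, 0, -0.105], [0, 0, 0], 0], [[0, 0, -0.14], [0, 0, 0], 0], [[0, 0, -0.175], [0, 0, 0], 0]])

```text
t: 6.17
position: [0.5519, -0.0434, 0.122]
tcp_rot: [0.002, 0.443, 0.897, 0.001]
force: [3.6, 0.3, 4.2]
grip_width: 0.228
gripper_force: 78.2
```

>>> arm_command(increments=[[[0, 0, -0.035], [0, 0, 0], 0], [[0, 0, -0.07], [0, 0, 0], 0], [[0, 0, -0.105], [0, 0, 0], 0], [[0, 0, -0.14], [0, 0, 0], 0], [[0, 0, -0.175], [0, 0, 0], 0]])

```text
t: 6.58
position: [0.5522, -0.0431, 0.122]
tcp_rot: [0.003, 0.183, 0.983, 0.001]
force: [3.1, 1.0, 4.0]
grip_width: 0.225
gripper_force: 78.2
```

>>> arm_command(increments=[[[0, 0, -0.035], [0, 0, 0], 0], [[0, 0, -0.07], [0, 0, 0], 0], [[0, 0, -0.07], [0, 0, 0], 0], [[0, 0, -0.07], [0, 0, 0], 0]])

```text
t: 6.92
position: [0.5522, -0.0429, 0.122]
tcp_rot: [0.003, 0.077, 0.997, 0.001]
force: [4.3, 1.8, 5.8]
grip_width: 0.226
gripper_force: 78.4
```

>>> arm_command(increments=[[[0, 0, 0], [0, 0, 0], 0.7], [[0, 0, 0], [0, 0, 0], 0.7], [[0, 0, 0], [0, 0, 0], 0.7], [[0, 0, 0], [0, 0, 0], 0.7], [[0, 0, 0], [0, 0, 0], 0.7]])

```text
t: 7.33
position: [0.5489, -0.0437, 0.12]
tcp_rot: [-0.001, 0.077, 0.997, -0.0]
force: [0.7, -0.4, -0.2]
grip_width: 0.702
gripper_force: 0.0
```

>>> arm_command(increments=[[[0, 0, 0], [0, 0, -0.3], 0.7], [[0, 0, 0], [0, 0, -0.6], 0.7], [[0, 0, -0.056], [0, 0, -0.9], 0.7], [[0, 0, -0.056], [0, 0, -0.9], 0.7], [[0, 0, -0.056], [0, 0, -0.9], 0.7]])

```text
t: 7.75
position: [0.5507, -0.0437, 0.2124]
tcp_rot: [0.002, -0.012, 1.0, 0.0]
force: [0.3, -0.4, 0.1]
grip_width: 0.703
gripper_force: 0.0
```

```bash
cat > look.py <<'E'
from rig import bot,capture
from h import *
from scipy.optimize import least_squares
o=bot.observe();rt=R.from_quat(o["tcp_rot"],scalar_first=True);M=rt.as_matrix()
print(o["t"],o["position"].round(4),"ytool yaw",np.degrees(np.arctan2(M[1,1],M[0,1])),o["qpos"].round(2))
def red(W,f):
    r,g,b=[f[...,i].astype(int) for i in range(3)]
    P=W[(r>90)&(g<70)&(b<70)&(r>g+50)&(np.abs(W[...,2]-.185)<.006)&(np.hypot(W[...,0]-.55,W[...,1]+.044)<.045)]
    if len(P)>20: print("red",len(P),np.median(P[:,2]),cv2.minAreaRect(P[:,:2].astype(np.float32)))
def ball(W,f):
    r,g,b=[f[...,i].astype(int) for i in range(3)]
    ok=(r>b+40)&(W[...,2]>.09)
    d=np.hypot(W[...,0]-.5475,W[...,2]-.075)
    P=W[ok&(np.abs(W[...,1]-.0755)<.02)&(d>.076)&(d<.105)]
    if len(P)<15: return print("noball",len(P))
    s=least_squares(lambda p:np.linalg.norm(P-p,axis=1)-.015,P.mean(0)-[0,0,.01],loss="soft_l1",f_scale=.002).x
    print("ball",s.round(4),len(P),"angle",np.arctan2(.5475-s[0],s[2]-.075))
for n in("wrist","top","side"):
    c=capture(n);W=world(c);print(n);red(W,c["frame"]);ball(W,c["frame"])
    np.savez(f"pics/last_{n}.npz",**c);cv2.imwrite(f"pics/last_{n}.png",c["frame"][:,:,::-1])
E
python3 look.py
```

```text
7.75 [ 0.5507 -0.0437  0.2124] ytool yaw 91.31894305663124 [-0.12  0.25  0.15  1.82 -0.04  1.07  1.64]
wrist
red 1509 0.1861338240053703 ((0.5497433543205261, -0.04386138543486595), (0.013995232991874218, 0.06847292184829712), 81.22723388671875)
ball [0.4775 0.0746 0.1231] 1196 angle 0.9689106897516413
top
ball [0.4749 0.0765 0.1235] 88 angle 0.981600777143658
side
red 82 0.1832532653896658 ((0.5516763925552368, -0.04626666009426117), (0.016555385664105415, 0.0670771598815918), 84.84617614746094)
ball [0.4779 0.0742 0.1203] 59 angle 0.9942231027509228
```

The screw is now at about 1.40 rad, so the tube is free. The tube angle is still about 0.96. Next I'm going to the ball.

>>> arm_command(increments=[[[0, 0, 0], [0.69, 0.6, 0], 0.7], [[0, 0, 0], [0.69, 0.6, 0], 0.7], [[0, 0, 0], [0.69, 0.6, 0], 0.7], [[0, 0, 0], [0.69, 0.6, 0], 0.7]])

```text
t: 8.23
position: [0.4765, 0.0171, 0.2094]
tcp_rot: [-0.002, -0.013, 1.0, 0.0]
force: [1.2, 0.2, 0.5]
grip_width: 0.7
gripper_force: 0.0
```

>>> arm_command(increments=[[[0, 0, 0], [0, 0.4, 0], 0.7], [[0, 0, 0], [0, 0.6, 0.1], 0.7], [[0, 0, 0], [0, 0.6, 0.4], 0.7], [[0, 0, 0], [0, 0.6, 0.7], 0.7], [[0, 0, 0], [0, 0.6, 0.7], 0.7]])

```text
t: 8.65
position: [0.4744, 0.0734, 0.1353]
tcp_rot: [-0.006, -0.011, 1.0, -0.002]
force: [-1.9, -0.1, -0.3]
grip_width: 0.701
gripper_force: 0.0
```

```bash
python3 look.py
```

```text
8.65 [0.4744 0.0734 0.1353] ytool yaw 91.27068791873552 [-0.29  0.23  0.05  2.05 -0.01  0.87  1.37]
wrist
ball [0.4779 0.0746 0.1231] 1710 angle 0.9665160070118415
top
red 104 0.18626034946356423 ((0.5478357672691345, -0.04151429980993271), (0.013209834694862366, 0.06524714827537537), 85.56055450439453)
noball 0
side
red 82 0.18288523615349167 ((0.5521448850631714, -0.04572173207998276), (0.018600882962346077, 0.06700656563043594), 78.7234878540039)
ball [0.4789 0.0742 0.1212] 58 angle 0.9780701577212049
```

>>> arm_command(increments=[[[0, 0, 0], [0, 0, 0.25], 0.6], [[0, 0, 0], [0, 0, 0.5], 0.6], [[0, 0, 0], [0, 0, 0.72], 0.6], [[0, 0, 0], [0, 0, 0.72], 0.6], [[0, 0, 0], [0, 0, 0.72], 0.6]])

```text
t: 9.22
position: [0.479, 0.0746, 0.0695]
tcp_rot: [0.0, -0.011, 1.0, 0.0]
force: [0.6, 0.7, 0.4]
grip_width: 0.601
gripper_force: 0.0
```

>>> arm_command(increments=[[[0, 0, 0], [0, 0, 0], 0.6], [[0, 0, 0], [0, 0, 0], 0.6]])

```text
t: 9.38
position: [0.48, 0.0751, 0.0706]
tcp_rot: [0.002, -0.011, 1.0, 0.0]
force: [0.3, -0.7, 0.0]
grip_width: 0.599
gripper_force: 0.0
```

>>> arm_command(increments=[[[0, 0, 0], [0.02, 0, 0.03], 0.6], [[0, 0, 0], [0.02, 0, 0.03], 0], [[0, 0, 0], [0.02, 0, 0.03], 0], [[0, 0, 0], [0.02, 0, 0.03], 0], [[0, 0, 0], [0.02, 0, 0.03], 0]], force=40)

```text
t: 9.8
position: [0.4758, 0.0757, 0.0659]
tcp_rot: [-0.0, -0.012, 1.0, 0.0]
force: [-3.2, 3.0, 2.5]
grip_width: 0.328
gripper_force: 39.2
```

>>> arm_command(increments=[[[0, 0, 0], [0, 0, 0], 0], [[0, 0, 0], [0, 0, 0], 0]])

```text
t: 9.97
position: [0.4757, 0.0757, 0.0657]
tcp_rot: [-0.0, -0.012, 1.0, 0.0]
force: [-3.1, 4.6, 2.7]
grip_width: 0.327
gripper_force: 39.2
```

```bash
python3 look.py
```

```text
9.9667 [0.4757 0.0757 0.0657] ytool yaw 91.35496333312723 [-0.28  0.33  0.05  2.12 -0.02  0.7   1.37]
wrist
ball [0.4773 0.0746 0.1223] 3951 angle 0.9777090624691929
top
red 105 0.1862848950795045 ((0.5469532608985901, -0.041561637073755264), (0.013232562690973282, 0.06279930472373962), 85.4617919921875)
noball 0
side
red 75 0.183084818696582 ((0.5518407821655273, -0.04579073563218117), (0.015364574268460274, 0.06672996282577515), 82.24227905273438)
noball 4
```

Gripped on the ball. I'm carrying it along the arc.

>>> arm_command(increments=[[[0, 0, 0], [-0.042, 0, -0.056], 0], [[0, 0, 0], [-0.09, 0, -0.108], 0], [[0, 0, 0], [-0.135, 0, -0.152], 0], [[0, 0, 0], [-0.184, 0, -0.193], 0]])

```text
t: 10.45
position: [0.4923, 0.076, 0.0839]
tcp_rot: [-0.002, -0.012, 1.0, 0.0]
force: [-4.3, 4.6, -2.2]
grip_width: 0.324
gripper_force: 39.5
```

>>> arm_command(increments=[[[0, 0, 0], [-0.052, 0, -0.037], 0], [[0, 0, 0], [-0.107, 0, -0.069], 0], [[0, 0, 0], [-0.163, 0, -0.098], 0], [[0, 0, 0], [-0.223, 0, -0.121], 0]])

```text
t: 10.78
position: [0.5142, 0.0764, 0.0961]
tcp_rot: [-0.003, -0.012, 1.0, 0.0]
force: [-5.6, 3.5, 2.6]
grip_width: 0.326
gripper_force: 39.7
```

>>> arm_command(increments=[[[0, 0, 0], [-0.061, 0, -0.02], 0], [[0, 0, 0], [-0.123, 0, -0.035], 0], [[0, 0, 0], [-0.207, 0, -0.048], 0], [[0, 0, 0], [-0.292, 0, -0.052], 0], [[0, 0, 0], [-0.292, 0, -0.052], 0]])

```text
t: 11.2
position: [0.5467, 0.0771, 0.1019]
tcp_rot: [0.0, -0.012, 1.0, 0.0]
force: [-0.8, 3.5, 0.9]
grip_width: 0.33
gripper_force: 40.8
```

```bash
python3 look.py
```

```text
11.2 [0.5467 0.0771 0.1019] ytool yaw 91.3242832331287 [-0.26  0.38  0.06  1.93 -0.03  0.83  1.41]
wrist
red 2290 0.18168692624167213 ((0.5513611435890198, -0.03689093887805939), (0.003642419818788767, 0.06972527503967285), 80.98391723632812)
ball [0.5392 0.0759 0.1598] 4171 angle 0.09740277320642557
top
red 109 0.18612185256288213 ((0.5476537942886353, -0.0415026992559433), (0.013255336321890354, 0.06343577057123184), 85.64903259277344)
noball 0
side
red 80 0.18326445595838506 ((0.5521255731582642, -0.04627170413732529), (0.01635303534567356, 0.06742281466722488), 79.4261474609375)
ball [0.5399 0.0753 0.1583] 31 angle 0.09119669866891462
```

>>> arm_command(increments=[[[0, 0, 0], [0, 0, 0], 0.6], [[0, 0, 0], [0, 0, 0], 0.6], [[0, 0, 0], [0, 0, 0], 0.6], [[0, 0, 0], [0, 0, 0], 0.6]])

```text
t: 11.68
position: [0.5461, 0.0753, 0.1023]
tcp_rot: [0.0, -0.011, 1.0, -0.0]
force: [0.0, -0.2, -0.3]
grip_width: 0.602
gripper_force: 0.0
```

>>> arm_command(increments=[[[0, 0, 0], [0, 0, -0.4], 0.6], [[0, 0, 0], [0, 0, -0.8], 0.6], [[0, 0, 0], [0, 0, -0.8], 0.6], [[0, 0, 0], [0, 0, -0.8], 0.6]])

```text
t: 12.02
position: [0.5479, 0.0761, 0.1849]
tcp_rot: [0.003, -0.011, 1.0, 0.0]
force: [-0.1, 0.1, -0.1]
grip_width: 0.6
gripper_force: 0.0
```

```bash
python3 look.py
```

```text
12.0167 [0.5479 0.0761 0.1849] ytool yaw 91.26671557429084 [-0.27  0.28  0.06  1.85 -0.02  1.    1.4 ]
wrist
red 732 0.18252026099885502 ((0.549517810344696, -0.042903460562229156), (0.014107821509242058, 0.06877899169921875), 80.80931091308594)
ball [0.5385 0.0758 0.1599] 1558 angle 0.10591093318093613
top
red 108 0.18641148639280114 ((0.5474349856376648, -0.04154190421104431), (0.013139171525835991, 0.06467396020889282), 85.25065612792969)
noball 0
side
red 78 0.18294269203275143 ((0.5506014227867126, -0.046207696199417114), (0.016319409012794495, 0.06858628243207932), 86.82241821289062)
ball [0.5384 0.0756 0.1578] 61 angle 0.10989761857313002
```

View pics/last_wrist.png

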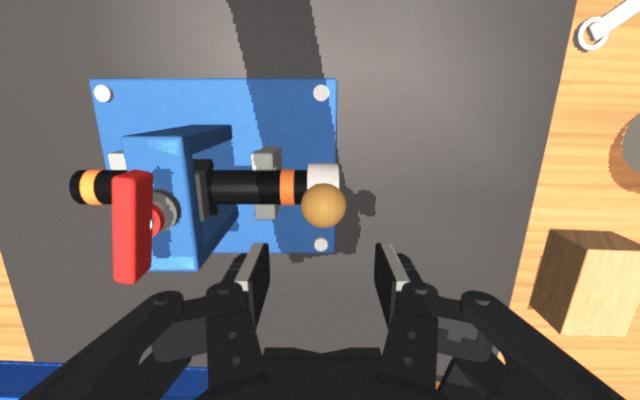

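In the wrist view the ball is at (323,205) and the hub at (323,178), so the tube is still about 0.1 rad short. I'm measuring the tube axis, then I'll grip again.

```bash
python3 - <<'E'
from h import *
from scipy.optimize import least_squares
c=dict(np.load("pics/last_wrist.npz"));W=world(c);f=c["frame"].astype(int)
for (u0,u1,v0,v1,rad) in[(215,278,168,206,.016),(72,110,165,210,.016),(308,339,160,190,.022)]:
    P=W[v0:v1,u0:u1].reshape(-1,3);P=P[(P[:,2]>.078)&(P[:,2]<.1)]
    s=least_squares(lambda p:np.hypot(P[:,0]-p[0],P[:,2]-p[1])-rad,[.548,.075],loss="soft_l1",f_scale=.001).x
    print(len(P),P[:,1].mean(),s)
m=np.zeros(f.shape[:2],bool);m[70:260,85:345]=1
print(cv2.minAreaRect(W[m&(f[...,2]>f[...,0]+40)&(W[...,2]<.02)&(W[...,2]>.005)][:,:2].astype(np.float32)))
E
```

```text
2104 0.008007498784419823 [0.54964932 0.07553834]
1244 -0.13068612331571228 [0.55228549 0.07592476]
610 0.07588664896025898 [0.54853411 0.07537726]
((0.550084114074707, -0.03931635618209839), (0.19939875602722168, 0.26010662317276), 1.0718125104904175)
```

>>> arm_command(increments=[[[0, 0, 0], [0.09, 0, 0.3], 0.6], [[0, 0, 0], [0.09, 0, 0.6], 0.6], [[0, 0, 0], [0.09, 0, 0.83], 0.6], [[0, 0, 0], [0.09, 0, 0.83], 0.6], [[0, 0, 0], [0.09, 0, 0.83], 0.6]])

```text
t: 12.58
position: [0.5355, 0.0758, 0.0974]
tcp_rot: [-0.002, -0.011, 1.0, -0.001]
force: [0.9, -0.4, 0.6]
grip_width: 0.597
gripper_force: 0.0
```

>>> arm_command(increments=[[[0, 0, 0], [0, 0, 0], 0], [[0, 0, 0], [0, 0, 0], 0], [[0, 0, 0], [0, 0, 0], 0], [[0, 0, 0], [0, 0, 0], 0], [[0, 0, 0], [0, 0, 0], 0]], force=60)

```text
t: 13.0
position: [0.5382, 0.077, 0.1007]
tcp_rot: [0.002, -0.012, 1.0, 0.001]
force: [-1.3, 2.8, 5.7]
grip_width: 0.321
gripper_force: 59.0
```

>>> arm_command(increments=[[[0, 0, 0], [-0.03, 0, -0.003], 0], [[0, 0, 0], [-0.06, 0, -0.005], 0], [[0, 0, 0], [-0.1, 0, -0.006], 0], [[0, 0, 0], [-0.1, 0, -0.006], 0], [[0, 0, 0], [-0.1, 0, -0.006], 0]])

```text
t: 13.42
position: [0.5472, 0.0772, 0.1012]
tcp_rot: [0.0, -0.012, 1.0, 0.001]
force: [-2.2, 1.4, 8.3]
grip_width: 0.317
gripper_force: 59.3
```

```bash
sed -i 's/\.5475/.5483/g' look.py; python3 look.py
```

```text
13.4167 [0.5472 0.0772 0.1012] ytool yaw 91.33277924925908 [-0.26  0.38  0.06  1.93 -0.03  0.83  1.41]
wrist
red 2089 0.1815436875724841 ((0.5514993667602539, -0.03690887987613678), (0.0036642292980104685, 0.06994930654764175), 80.50505828857422)
ball [0.5474 0.0761 0.1603] 4118 angle 0.010002292552734963
top
red 110 0.18639190838276848 ((0.5473726987838745, -0.041562676429748535), (0.013332212343811989, 0.06408315151929855), 85.46440124511719)
noball 0
side
red 78 0.18337494671738339 ((0.551967978477478, -0.04611343890428543), (0.01593651995062828, 0.06703919917345047), 79.37489318847656)
noball 12
```

>>> arm_command(increments=[[[0, 0, 0], [-0.01, 0, 0], 0], [[0, 0, 0], [-0.01, 0, 0], 0], [[0, 0, 0], [-0.01, 0, 0], 0.6], [[0, 0, 0], [-0.01, 0, 0], 0.6], [[0, 0, 0], [-0.01, 0, 0], 0.6]])

```text
t: 13.98
position: [0.5479, 0.0759, 0.0997]
tcp_rot: [-0.0, -0.011, 1.0, -0.0]
force: [0.2, -0.0, -0.4]
grip_width: 0.598
gripper_force: 0.0
```

>>> arm_command(increments=[[[0, 0, 0], [0, 0, 0], 0.6], [[0, 0, 0], [0, 0, -0.4], 0.6], [[0, 0, 0], [0, 0, -0.8], 0.6], [[0, 0, 0], [0, 0, -0.8], 0.6], [[0, 0, 0], [0, 0, -0.8], 0.6]])

```text
t: 14.4
position: [0.5498, 0.0765, 0.1822]
tcp_rot: [0.003, -0.011, 1.0, 0.001]
force: [-0.5, 0.0, -0.2]
grip_width: 0.598
gripper_force: 0.0
```

```bash
python3 look.py
```

```text
14.4 [0.5498 0.0765 0.1822] ytool yaw 91.29302899672894 [-0.27  0.29  0.07  1.85 -0.02  1.    1.4 ]
wrist
red 713 0.18227905989276552 ((0.5501847863197327, -0.03776683658361435), (0.07033757865428925, 0.013300515711307526), 0.9637360572814941)
ball [0.5479 0.076  0.1604] 1578 angle 0.004651274215086146
top
red 112 0.18637809545442102 ((0.5467467308044434, -0.04147056117653847), (0.01326798740774393, 0.06661975383758545), 85.55716705322266)
noball 0
side
red 87 0.18283336770539926 ((0.5518234968185425, -0.04656042903661728), (0.01858559623360634, 0.0674254447221756), 79.4804458618164)
ball [0.5488 0.075  0.1581] 61 angle -0.0059003473786306895
```

>>> arm_command(increments=[[[0, 0, 0], [0.02, -0.35, -0.1], 0.7], [[0, 0, 0.03], [0.02, -0.7, -0.1], 0.7], [[0, 0, 0.056], [0.02, -1, -0.1], 0.7], [[0, 0, 0.056], [0.02, -1, -0.1], 0.7]])

```text
t: 14.88
position: [0.547, -0.0317, 0.1885]
tcp_rot: [-0.001, 0.083, 0.997, -0.002]
force: [-0.2, -0.3, -0.2]
grip_width: 0.701
gripper_force: 0.0
```

>>> arm_command(increments=[[[0, 0, 0], [-0.03, -0.2, 0], 0.7], [[0, 0, 0], [-0.03, -0.2, 0], 0.7], [[0, 0, 0], [-0.03, -0.2, 0], 0.7]])

```text
t: 15.13
position: [0.5474, -0.0443, 0.1885]
tcp_rot: [-0.001, 0.077, 0.997, -0.0]
force: [0.1, -0.3, -0.9]
grip_width: 0.702
gripper_force: 0.0
```

```bash
python3 look.py
```

```text
15.1333 [ 0.5474 -0.0443  0.1885] ytool yaw 81.12089523194877 [-0.12  0.27  0.15  1.85 -0.05  1.02  1.47]
wrist
red 1961 0.18620757473437516 ((0.5497254729270935, -0.043786708265542984), (0.013511846773326397, 0.0685243085026741), 81.8365478515625)
ball [0.5479 0.076  0.1604] 1792 angle 0.0048876753541838265
top
ball [0.5456 0.0785 0.1607] 92 angle 0.03111128111884454
side
red 81 0.1832529019275943 ((0.5515787601470947, -0.04623834043741226), (0.014217791147530079, 0.06734190881252289), 82.94166564941406)
ball [0.5479 0.0753 0.1585] 61 angle 0.005167044096198824
```

>>> arm_command(increments=[[[0, 0, 0], [-0.025, 0, 0.2], 0.7], [[0, 0, 0], [-0.025, 0, 0.45], 0.7], [[0, 0, 0], [-0.025, 0, 0.67], 0.7], [[0, 0, 0], [-0.025, 0, 0.67], 0.7], [[0, 0, 0], [-0.025, 0, 0.67], 0.7]])

```text
t: 15.7
position: [0.55, -0.043, 0.122]
tcp_rot: [-0.001, 0.076, 0.997, 0.0]
force: [1.2, -0.2, -0.5]
grip_width: 0.703
gripper_force: 0.0
```

>>> arm_command(increments=[[[0, 0, 0], [0, 0, 0], 0], [[0, 0, 0], [0, 0, 0], 0], [[0, 0, 0], [0, 0, 0], 0], [[0, 0, 0], [0, 0, 0], 0], [[0, 0, 0], [0, 0, 0], 0]], force=100)

```text
t: 16.12
position: [0.552, -0.0429, 0.1249]
tcp_rot: [0.002, 0.076, 0.997, 0.001]
force: [-1.3, 1.9, 5.8]
grip_width: 0.213
gripper_force: 97.9
```

>>> arm_command(increments=[[[0, 0, 0], [0, 0, 0], 0], [[0, 0, 0], [0, 0, 0], 0], [[0, 0, 0], [0, 0, 0], 0]])

```text
t: 16.37
position: [0.552, -0.0429, 0.1249]
tcp_rot: [0.002, 0.076, 0.997, 0.001]
force: [-1.3, 2.0, 5.4]
grip_width: 0.212
gripper_force: 97.9
```

>>> arm_command(increments=[[[0, 0, 0.035], [0, 0, 0], 0], [[0, 0, 0.07], [0, 0, 0], 0], [[0, 0, 0.105], [0, 0, 0], 0], [[0, 0, 0.14], [0, 0, 0], 0], [[0, 0, 0.175], [0, 0, 0], 0]])

```text
t: 16.78
position: [0.5519, -0.0431, 0.1249]
tcp_rot: [0.001, 0.346, 0.938, 0.001]
force: [-1.2, 2.8, 6.8]
grip_width: 0.216
gripper_force: 98.0
```

>>> arm_command(increments=[[[0, 0, 0.035], [0, 0, 0], 0], [[0, 0, 0.07], [0, 0, 0], 0], [[0, 0, 0.105], [0, 0, 0], 0], [[0, 0, 0.14], [0, 0, 0], 0], [[0, 0, 0.175], [0, 0, 0], 0]])

```text
t: 17.2
position: [0.5516, -0.0433, 0.1249]
tcp_rot: [0.001, 0.588, 0.809, 0.001]
force: [-1.6, 2.2, 6.2]
grip_width: 0.212
gripper_force: 98.1
```

>>> arm_command(increments=[[[0, 0, 0.025], [0, 0, 0], 0], [[0, 0, 0.05], [0, 0, 0], 0], [[0, 0, 0.075], [0, 0, 0], 0], [[0, 0, 0.075], [0, 0, 0], 0]])

```text
t: 17.53
position: [0.5515, -0.0433, 0.1249]
tcp_rot: [0.0, 0.678, 0.735, 0.001]
force: [-1.7, 2.2, 8.0]
grip_width: 0.217
gripper_force: 98.2
```

```bash
python3 -c "
from rig import bot
o=bot.observe();print(o['t'],o['tcp_rot'],o['force'],o['torque'],o['qpos'])"
```

```text
17.5333 [2.37638969e-04 6.78093604e-01 7.34974256e-01 1.36032543e-03] [-1.6669906   2.18938265  8.04041447] [ 0.31490085  0.53196254 -0.06729508] [-0.34424739  0.36832138  0.44064781  1.92741674 -0.20191979  0.88631043
  0.27906997]
```

>>> arm_command(increments=[[[0, 0, 0.01], [0, 0, 0], 0], [[0, 0, 0.02], [0, 0, 0], 0], [[0, 0, 0.03], [0, 0, 0], 0], [[0, 0, 0.03], [0, 0, 0], 0]])

```text
t: 17.87
position: [0.5515, -0.0433, 0.1249]
tcp_rot: [0.0, 0.711, 0.703, 0.001]
force: [-2.3, 0.4, 8.5]
grip_width: 0.213
gripper_force: 98.2
```

```bash
python3 -c "
from rig import bot
o=bot.observe();print(o['t'],o['tcp_rot'],o['force'],o['torque'],o['qpos'])"
```

```text
17.8667 [2.05000395e-04 7.10729206e-01 7.03464684e-01 1.17961314e-03] [-2.30982741  0.43562257  8.48186259] [0.31581893 0.57968571 0.34275505] [-0.36040472  0.370868    0.46153873  1.92829343 -0.21162792  0.88743848
  0.19791293]
```

>>> arm_command(increments=[[[0, 0, 0.01], [0, 0, 0], 0], [[0, 0, 0.02], [0, 0, 0], 0], [[0, 0, 0.02], [0, 0, 0], 0]])

```text
t: 18.12
position: [0.5514, -0.0433, 0.1249]
tcp_rot: [0.0, 0.731, 0.682, 0.001]
force: [-4.2, 1.1, 7.9]
grip_width: 0.215
gripper_force: 98.2
```

```bash
python3 -c "
from rig import bot
o=bot.observe();print(o['t'],o['tcp_rot'],o['force'],o['torque'],o['qpos'])"
```

```text
18.1167 [4.15188312e-04 7.31172092e-01 6.82192523e-01 7.49315004e-04] [-4.19990509  1.07196806  7.93197056] [0.2475258  0.56533282 1.09786848] [-0.37179611  0.37264913  0.47573568  1.92886537 -0.21727178  0.8882993
  0.14438765]
```

The torque rose to 1.1 N m, so the screw is on the hard stop. I'm releasing and checking.

>>> arm_command(increments=[[[0, 0, 0], [0, 0, 0], 0.7], [[0, 0, 0], [0, 0, 0], 0.7], [[0, 0, 0], [0, 0, 0], 0.7], [[0, 0, 0], [0, 0, 0], 0.7], [[0, 0, 0], [0, 0, 0], 0.7]])

```text
t: 18.53
position: [0.5506, -0.0442, 0.1228]
tcp_rot: [-0.0, 0.733, 0.68, 0.0]
force: [-0.2, -0.9, 0.1]
grip_width: 0.699
gripper_force: 0.0
```

>>> arm_command(increments=[[[0, 0, 0], [0, 0, -0.35], 0.7], [[0, 0, 0], [0, 0, -0.7], 0.7], [[0, 0, 0], [0, 0, -1], 0.7], [[0, 0, 0], [0, 0, -1], 0.7], [[0, 0, 0], [0, 0, -1], 0.7]])

```text
t: 18.95
position: [0.5518, -0.0443, 0.2245]
tcp_rot: [0.001, 0.733, 0.68, 0.002]
force: [-0.8, 0.8, -0.8]
grip_width: 0.697
gripper_force: 0.0
```

```bash
python3 look.py
```

```text
18.95 [ 0.5518 -0.0443  0.2245] ytool yaw -4.281275817674932 [-0.41  0.26  0.51  1.82 -0.14  1.09  0.08]
wrist
red 845 0.18596017096500364 ((0.5502480864524841, -0.04361686110496521), (0.01403180044144392, 0.06932348757982254), 1.1994643211364746)
ball [0.5475 0.0762 0.1602] 1660 angle 0.009610949784836105
top
ball [0.5458 0.0776 0.1612] 93 angle 0.028979912884622334
side
red 76 0.1833309625234029 ((0.5508524179458618, -0.04705223813652992), (0.07003261148929596, 0.014089293777942657), 89.83439636230469)
ball [0.5483 0.0753 0.1595] 33 angle -0.0003725642908273343
```

View pics/last_wrist.png

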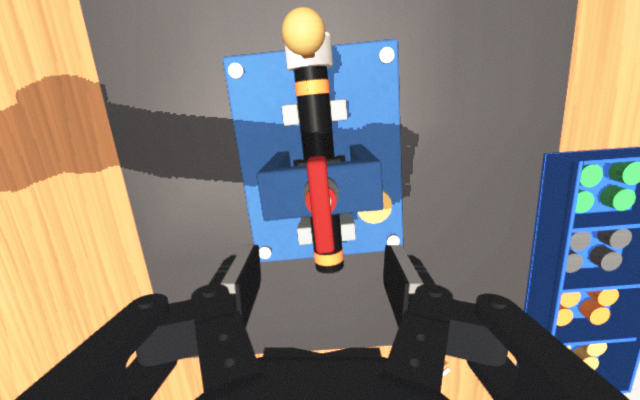

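The handle yaw of 1.2° matches the clamp yaw, so the screw is at 0. The ball at (303,32) stands over the hub, with the tube angle at about 0.01 rad. The disc, at (375,207), is still on the plate. I'm handing in.

```bash
python3 -c "
from rig import bot
print(bot.hand_in())"
```

```text
the job is handed in; nothing more can be done
None
```

The job is handed in: I backed the screw off to about 1.4 rad, stood the side arm upright (within about 0.01 rad by the wrist camera) and turned the screw back to its hard stop in about 19 s; the reported TCP was about 37 mm beyond the real fingertips, so I corrected for it using the cameras.

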